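# Clamp a splint blank in the foil press

## Task

The clear blank is already in the foil press, over the plaster model, but the black clamp frame still stands sprung open under the heater hood and its lock lever has been left part-way across. Swing the red-gripped lever fully to its open side, press the frame down until it lies level on the blank, and keep it pressed while you swing the lever across to its other stop, so that the frame stays locked down when you let go. Press no harder than it needs, so that the seal is not squashed, do not bump the hood, and leave the other things on the bench where they are.

Things in the scene. Friction and masses are not known exactly. Their poses are not given: they have to be found in the camera images.
- foil_press: White tabletop foil press; it does not move. Origin: pot centre at bench level; -x is its front (dial, switch), y to the left of a user at its front, z up. Housing x -120..130, y -110..110, 56 mm high; on it an aluminium pot 150 mm across, rim 95 mm high, with a model inside and a clear 3 mm blank on the rim. Two steel posts at the back carry the heater hood.
- hood_front (a point): Middle of the lower front edge of the white heater hood: solid, x -138..126, y -107..107, z 297..343 mm of the press. It overhangs the raised lever grip, 70 to 90 mm above it, so a hand coming straight down on the grip strikes it: come tilted about 40 degrees, fingers pointing down and to the press's back (+x), hand leaning out to its front.
- clamp_frame (a joint): Angle of the black clamp frame (ring 160 mm across, 8 mm thick), rad: 0 = level on the blank; grows as the front rises, to the upper stop 0.30 where a spring holds it. Pressed at the lever's grip it needs 6 N at the start and 11 N at level; beyond, the soft seal gives 1 mm per 7 N: 18 to 30 N in all is right, from 37 N (-0.015) the seal is squashed. Let go unlocked, it rises again.
- frame_hinge (a point): Hinge line of the clamp frame, at x 100, y 0, z 102 mm of the press; its axis is the press's y axis.
- lock_lever (a joint): Angle of the lever about its pivot on the frame (axis square to the frame), rad: 0 = open stop, grip towards the press's +y; grows as the grip swings round the front towards -y, to the locked stop at 1.70. It swings loosely and stays where it is left; it starts part-way across. Pressing down on the grip presses the frame down.
- catch (a point): Lower front edge of the steel catch on the pot's front, 20 mm wide. A flat steel tongue, 6 mm thick, 19 mm below the frame at the lever's pivot, must go under it. Frame going down: lever below about 0.5 rad, else the tongue lands on the catch. It goes under, from about 0.8 rad on, only while the frame is pressed fully down (some 18 N or more at the grip); otherwise it butts against the catch.
- lever_pivot (a point): Point on the lever's pivot axis, fixed to the frame: 205 mm in front of the hinge line and 34 mm above it, measured along and square to the frame; level with lever_grip.
- lever_grip (a point): Middle of the lever's red grip: a round upright handle (axis square to the frame), 24 mm diameter, straight for 28 mm, its top 18 mm above this point; the steel arm, 14 mm wide, is 20 mm below. It stands 60 mm from the pivot axis: at lever angle j it is 60 mm x (-cos(0.85-j), sin(0.85-j)) from lever_pivot in the frame's x, y.
- spatula: Bystander, loose: steel mixing spatula, 210 mm long, lying; origin at its middle, length along y.
- scalpel: Bystander, loose: scalpel, 128 mm long, lying; origin at its middle, length along y.
- wax_block: Bystander, loose: two pink wax slabs, 36 x 70 x 17 mm; origin under the middle.
- pliers: Bystander, loose: pliers with red grips, 130 mm long, lying; origin at the middle.
- model_yellow_a: Bystander, loose: yellow plaster jaw model, 59 x 68 x 40 mm; origin under the middle.
- parts_box: Bystander, loose: white box with navy lid, 60 x 76 x 49 mm; origin under the middle.
- brush: Bystander, loose: brush with red handle, 175 mm long, lying; origin at the middle, length along y.

How it is judged:
By the outcome, as a careful person would: the job done as asked, in the order asked, and still so for the second after the job is handed in, with the robot touching nothing.
It also fails if it takes over 51 s, if anything falls off the work surface, if the arm or the gripper's body presses on something with over 40 N, if the wrist force passes 120 N, or if a joint passes its speed limit or range.

## Robot

A 6-joint arm with a two-finger parallel gripper is mounted at the origin on a cart in front of the work surface, level with it; the furniture and walls round the work are solid. World frame = base frame: x ahead of the robot, y to its left, z up, the work surface at z = 0. Lengths are in m, angles in rad, forces in N, time in s.
With the tool pointing down it reaches from about 0.275 to 0.75 m from the base axis. Payload 10.2 kg.
Tool frame: the origin (TCP) lies on the front face of the gripper's body, between the roots of the fingers; the fingertips stand 64 mm ahead of it and the grasp point (between the pads) lies 45 mm ahead of it (manip.nose_length is the distance from the TCP to the fingertips, in m); z points along the fingers, y is the direction in which the jaws open and shut (so a half turn about z gives the same grasp; the last joint's range is limited). The gripper opens to 88 mm and grips with 3 to 60 N. Pads are 18 mm wide; open, the fingers measure 123 mm over their backs; the gripper's body (75 mm by 187 mm) begins 45 mm behind the grasp point.
Start: joints at [-1.367, 0.313, 1.498, -0, 1.331, -0.223], TCP at [0.217, -0.478, 0.303] pointing down, gripper open.
Joint ranges: [-2.94, 2.94], [-0.97, 2.17], [0.19, 2.56], [-1.23, 4.37], [0.02, 3.11], [-2.88, 2.88]. Speed limits (rad/s): [2.39, 2.39, 3.01, 3.14, 3.14, 3.14].

## Interface

Orientations are given as a unit quaternion [x, y, z, w].
In Python, from rig import manip, optics gives the robot as it stands.
- The arm moves only by the shell command python3 -m jog 'ROWS' [OPENING] [FORCE]. ROWS is JSON, a list of rows, each a list of 2 entries, a list of its own where there are three numbers: the shift along the tool's x, y, z in m, then the turn about the tool's z in units of 8 degrees (1.0 is 8 degrees). In form: [[[dx, dy, dz], roll], ...]. A call has 1 to 8 rows; each row is the pose to reach, as a shift and turn from the pose commanded when the call began, along the tool's axes at that moment; what a row does not reach only later rows make up. A row lasts 1/8 s, in which the tool goes at most 62.5 mm and 10.7 degrees, less where a joint would pass 70% of its speed; a pose out of reach is approached as far as the arm can. A call with a gripper value outside its range is refused whole. OPENING is the finger opening in m, from 0 to 0.0881, set as the call begins (- or left out, the last holds). The fingers move at their own pace and stop on an object; FORCE is the grip in N (left out, the last holds). Time passes only in rows, so rows that repeat a pose let the fingers close. It gives the time, the measured TCP pose, the force and the opening at its end, in the units of the state.
- manip.read_state(): the state, without advancing time (a new reading comes with each control period).
- optics.camera(name): name is "side" or "top"; returns the picture (384x512x3 uint8, blue, green, red); there is no depth.
- optics.get_calibration(name): a dict with "intrinsics" (3x3 intrinsics, pixels), "k1" (the pictures are not rectified: a ray, as slopes to the right and down, at radius r is drawn at 1 + k1 r^2 times it, then the intrinsics apply), "R" (3x3) and "t" (3): a world point X has camera coordinates R X + t. Camera axes: x right, y down, z forward; pixel columns grow to the right and rows downward; lengths in m; the calibration is good to about 2 mm. A picture is of the moment at which its call begins. get_calibration takes no time and is no camera call.
- manip.sign_off(): hands the job in, once; it reports no verdict.
The state is a dict: "time_s": time; "joints": joint angles; "joint_velocities": joint speeds; "joint_efforts": joint torques, N m; "tcp_pos": TCP position; "eef_rot": TCP orientation; "wrist_force": force on the tool from outside, world axes, zero at the start; "wrist_torque": the same for the moment, N m; "finger_gap": finger opening in m.
Only numpy, scipy, OpenCV 4.12 (cv2) and the standard library are available. Lean on these libraries where they do the work, as an engineer would, in place of code of your own. Each camera call takes 0.05 s, during which the arm holds its last target.

## Working session

There is one attempt and no reset: what is moved stays moved. The work goes in short steps, Python scripts to look and compute and a shell command to move; the robot and the scene stay as the last step left them, time stands still between calls to the robot, and variables do not carry over. Pictures are saved under pics/ and viewed, and the job is handed in when it is done.

```bash
ls; mkdir -p pics
python3 - <<'E'
from rig import manip, optics
import cv2
print(manip.read_state())
for n in("side","top"):
    cv2.imwrite(f"pics/{n}0.png",optics.camera(n)); print(n,optics.get_calibration(n))
E
```

```text
pics
{'time_s': 0.0, 'joints': array([-1.36738306e+00,  3.13450841e-01,  1.49842820e+00, -1.83406977e-06,
        1.33097285e+00, -2.23362782e-01]), 'joint_velocities': array([0.00098693, 0.00039539, 0.00086868, 0.00078937, 0.00111557,
       0.0017062 ]), 'joint_efforts': array([-1.75713034e-03, -4.02214730e+01, -2.52270430e+01,  6.93385955e-02,
        3.52408423e-02, -7.03590035e-05]), 'tcp_pos': array([ 0.21729097, -0.47774732,  0.30216393]), 'eef_rot': array([ 9.77318795e-01,  2.11772464e-01,  5.38955980e-06, -6.29594161e-04]), 'wrist_force': array([0.00823241, 0.30647241, 0.32289786]), 'wrist_torque': array([ 0.10966972, -0.04141338,  0.01749671]), 'finger_gap': 0.08775963894049814}
side {'intrinsics': array([[477.5341806 ,   0.        , 253.06849886],
       [  0.        , 477.5341806 , 190.57744481],
       [  0.        ,   0.        ,   1.        ]]), 'k1': -0.16885229241288563, 'R': array([[ 0.98763577, -0.15609821, -0.01445438],
       [-0.08955641, -0.48613073, -0.86928508],
       [ 0.12866713,  0.85983153, -0.4940997 ]]), 't': array([-0.577741  ,  0.28116683,  1.15731519])}
top {'intrinsics': array([[390.21959788,   0.        , 256.04991029],
       [  0.        , 390.21959788, 193.28228923],
       [  0.        ,   0.        ,   1.        ]]), 'k1': -0.08398294708202168, 'R': array([[-0.29722113, -0.95479835, -0.00443859],
       [-0.76323585,  0.24037728, -0.59974145],
       [ 0.57369908, -0.17486814, -0.80018154]]), 't': array([0.31546636, 0.53394006, 0.88910836])}
```

View pics/side0.png

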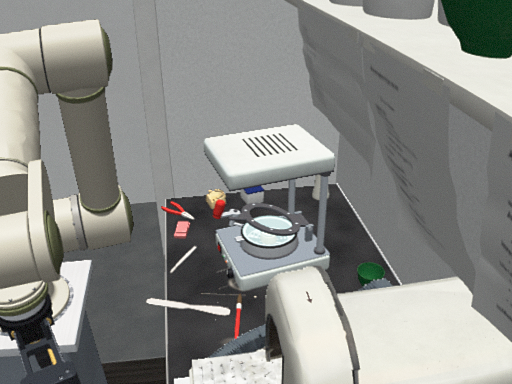

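View pics/top0.png

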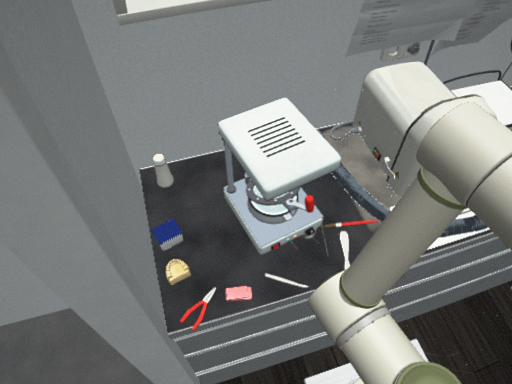

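Run:
```python
import cv2,numpy as np
s=cv2.imread("pics/side0.png");t=cv2.imread("pics/top0.png")
cv2.imwrite("pics/side0z.png",cv2.resize(s[115:305,190:350],None,fx=3.1,fy=3.1,interpolation=cv2.INTER_CUBIC))
cv2.imwrite("pics/top0z.png",cv2.resize(t[90:265,200:350],None,fx=3.4,fy=3.4,interpolation=cv2.INTER_CUBIC))
```

```text
(no output)
```

View pics/side0z.png

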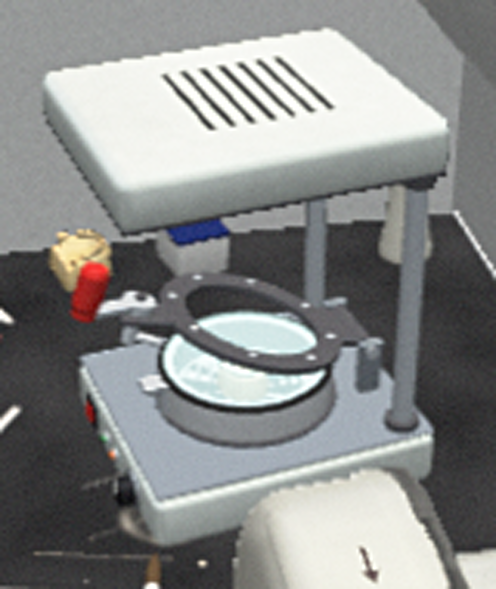

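View pics/top0z.png

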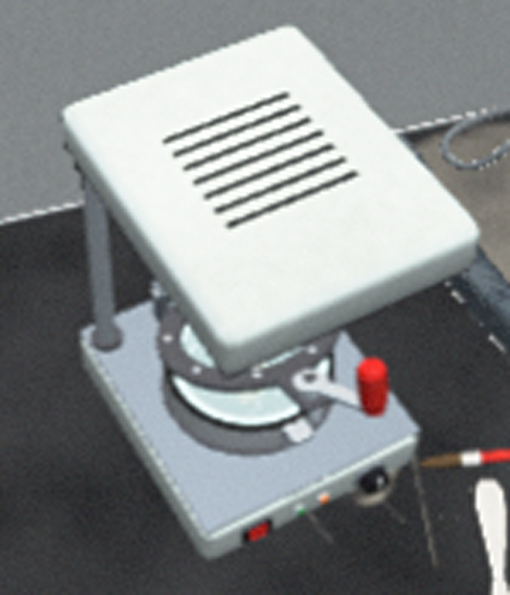

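```bash
cat > h.py <<'E'
import numpy as np,cv2
from rig import manip,optics
from scipy.spatial.transform import Rotation as Ro
def ray(n,u,v):
    c=optics.get_calibration(n);K=np.array(c["intrinsics"]);R=np.array(c["R"]);t=np.array(c["t"])
    p=cv2.undistortPoints(np.array([[[u,v]]],float),K,np.array([c["k1"],0,0,0,0.]))[0,0]
    return -R.T@t, R.T@np.array([p[0],p[1],1])
def onz(n,u,v,z):
    o,d=ray(n,u,v); return o+d*(z-o[2])/d[2]
def tri(a,b):
    (o1,d1),(o2,d2)=ray("side",*a),ray("top",*b)
    A=np.c_[d1,-d2];s=np.linalg.lstsq(A,o2-o1,rcond=None)[0]
    p,q=o1+s[0]*d1,o2+s[1]*d2
    return (p+q)/2,np.linalg.norm(p-q)
def proj(n,X):
    c=optics.get_calibration(n)
    return cv2.projectPoints(np.array(X,float).reshape(-1,3),cv2.Rodrigues(np.array(c["R"]))[0],np.array(c["t"]),np.array(c["intrinsics"]),np.array([c["k1"],0,0,0,0.]))[0][:,0]
def red(img,roi):
    h=cv2.cvtColor(img,cv2.COLOR_BGR2HSV);m=((h[...,0]<8)|(h[...,0]>172))&(h[...,1]>150)&(h[...,2]>70)
    k=np.zeros_like(m);x0,y0,x1,y1=roi;k[y0:y1,x0:x1]=m[y0:y1,x0:x1]
    n,l,st,ce=cv2.connectedComponentsWithStats(k.astype(np.uint8))
    i=1+np.argmax(st[1:,4]);return ce[i],st[i]
E
python3 - <<'E'
from h import *
s=cv2.imread("pics/side0.png");t=cv2.imread("pics/top0.png")
a=red(s,(205,190,232,225));b=red(t,(295,190,325,220));print(a,b)
print("grip",tri(a[0],b[0]))
S=lambda x,y:(190+(x+.5)/3.1-.5,115+(y+.5)/3.1-.5)
T=lambda x,y:(200+(x+.5)/3.4-.5,90+(y+.5)/3.4-.5)
for nm,n,f,pts,z in [("hoodtop","side",S,[(46,80),(122,196),(445,127),(328,30)],.343),("hoodtop","top",T,[(65,112),(222,365),(478,232),(292,27)],.343),
 ("housing","side",S,[(80,355),(154,502),(432,437)],.056),("housing","top",T,[(205,532),(417,435),(82,340)],.056),
 ("posts","side",S,[(403,418)],.06),("posts","top",T,[(105,337)],.06)]:
    P=np.array([onz(n,*f(*p),z) for p in pts]);print(nm,n,P.round(3).tolist(),[round(float(np.degrees(np.arctan2(*(P[i+1]-P[i])[1::-1]))),1) for i in range(len(P)-1)],np.linalg.norm(np.diff(P,axis=0),axis=1).round(3))
E
```

```text
(array([218.37951807, 208.57228916]), array([213, 200,  12,  19, 166], dtype=int32)) (array([309.31666667, 202.725     ]), array([305, 195,   9,  17, 120], dtype=int32))
grip (array([0.50947019, 0.0252541 , 0.20854021]), np.float64(0.0036736720450000217))
hoodtop side [[0.49, 0.126, 0.343], [0.527, -0.078, 0.343], [0.771, -0.014, 0.343], [0.732, 0.186, 0.343]] [-79.7, 14.6, 101.2] [0.207 0.252 0.205]
hoodtop top [[0.731, 0.201, 0.343], [0.47, 0.162, 0.343], [0.526, -0.045, 0.343], [0.773, 0.004, 0.343]] [-171.4, -74.9, 11.2] [0.264 0.214 0.251]
housing side [[0.505, 0.163, 0.056], [0.544, -0.052, 0.056], [0.782, -0.011, 0.056]] [-79.8, 9.9] [0.219 0.242]
housing top [[0.509, 0.16, 0.056], [0.545, -0.047, 0.056], [0.736, 0.208, 0.056]] [-80.1, 53.2] [0.211 0.318]
posts side [[0.764, 0.014, 0.06]] [] []
posts top [[0.73, 0.187, 0.06]] [] []
```

```bash
cat >> h.py <<'E'
def fr(q,xf,yf,zf): # frame-fixed (x along frame from hinge, + to back), press coords
    c,s=np.cos(q),np.sin(q)
    return np.array([.1+xf*c+zf*s, yf, .102-xf*s+zf*c])
def grip(q,j,dz=0,r=.06):
    return fr(q,-.205-r*np.cos(.85-j),r*np.sin(.85-j),.034+dz)
def W(p,X):
    c,s=np.cos(p[2]),np.sin(p[2]);X=np.asarray(X)
    return np.array([p[0]+c*X[0]-s*X[1],p[1]+s*X[0]+c*X[1],X[2]])
E
python3 - <<'E'
from h import *
from scipy.optimize import least_squares
S=lambda x,y:(190+(x+.5)/3.1-.5,115+(y+.5)/3.1-.5)
T=lambda x,y:(200+(x+.5)/3.4-.5,90+(y+.5)/3.4-.5)
C=[("side",S(80,355),[-.12,.11,.056]),("side",S(154,502),[-.12,-.11,.056]),("side",S(432,437),[.13,-.11,.056]),
("top",T(205,532),[-.12,.11,.056]),("top",T(417,435),[-.12,-.11,.056]),("top",T(82,340),[.13,.11,.056])]
G=[("side",(218.38,208.57)),("top",(309.32,202.7))]
def f(p):
    r=[proj(n,W(p,X))[0]-uv for n,uv,X in C]+[proj(n,W(p,grip(.3,p[3],.004)))[0]-uv for n,uv in G]
    return np.ravel(r)
s=least_squares(f,[.644,.076,.17,1.3]);print(s.x);print(s.fun.reshape(-1,2).round(1))
p=s.x
print("grip",W(p,grip(.3,p[3])),"open",W(p,grip(.3,0)),"piv",W(p,grip(.3,0,0,0)))
for n,off,k,z0 in(("side",(190,115),3.1,"side0z"),("top",(200,90),3.4,"top0z")):
    im=cv2.imread(f"pics/{z0}.png")
    L=[[x,y,z] for z in(.297,.343) for x in(-.138,.126) for y in(-.107,.107)]
    pts=[W(p,X) for X in L]+[W(p,grip(.3,0,0,0)),W(p,grip(.3,p[3],.018)),W(p,grip(.3,p[3],-.01))]+[W(p,[.075*np.cos(a),.075*np.sin(a),.095]) for a in np.arange(0,6.28,.5)]+[W(p,X) for _,_,X in C]
    for q in proj(n,pts):
        cv2.circle(im,tuple(int(v) for v in ((q-off+.5)*k)),3,(0,200,255),-1)
    cv2.imwrite(f"pics/{n}ov.png",im)
E
```

```text
[0.63932295 0.07648029 0.18306509 1.31020708]
[[-1.3  0.1]
 [-0.9  0.4]
 [ 1.5 -0.8]
 [-0.1  2.5]
 [ 2.4  0.5]
 [-1.1 -2.6]
 [ 0.9 -2.8]
 [ 0.4 -1. ]]
grip [0.50931293 0.02530965 0.21094955] open [0.50955608 0.09829837 0.20676538] piv [0.55496029 0.06086157 0.19506308]
```

View pics/sideov.png

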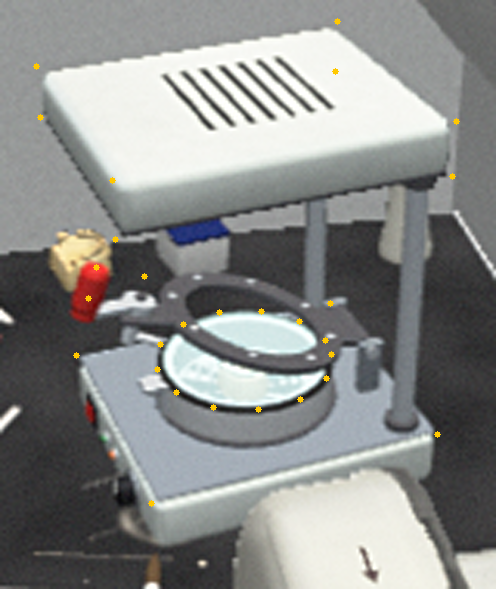

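View pics/topov.png

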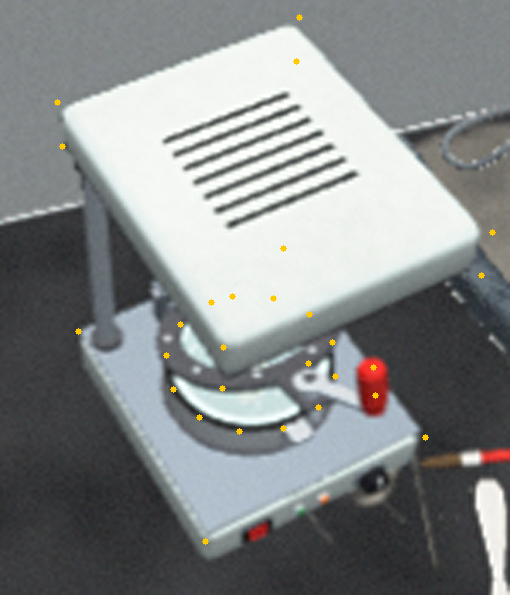

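```bash
python3 -m jog '[[[0,0,-0.06],0],[[0.02,-0.02,-0.11],0],[[0.06,-0.06,-0.14],0.5],[[0.1,-0.11,-0.17],0.9],[[0.14,-0.15,-0.2],1.3],[[0.18,-0.2,-0.2],1.74],[[0.22,-0.25,-0.2],1.74],[[0.26,-0.3,-0.2],1.74]]'; python3 -m jog '[[[0,-0.06,0],0],[[0,-0.11,0],0],[[0.012,-0.145,0],0],[[0.012,-0.145,0],0]]'
python3 - <<'E'
from h import *
s=manip.read_state();print(s["time_s"],s["joints"].round(3),s["tcp_pos"].round(3));print(Ro.from_quat(s["eef_rot"]).as_matrix().round(3))
E
```

```text
time_s: 1.1
tcp_pos: [0.3261, -0.1095, 0.5026]
eef_rot: [0.996, 0.091, 0.0, -0.0]
wrist_force: [0.8, -1.0, 0.2]
finger_gap: 0.0885
time_s: 1.6
tcp_pos: [0.3112, 0.035, 0.5027]
eef_rot: [0.996, 0.094, 0.0, -0.0]
wrist_force: [0.7, -1.0, 0.0]
finger_gap: 0.0881
1.6 [-0.269 -0.24   1.565  0.     1.817  1.114] [0.311 0.035 0.503]
[[ 0.982  0.187  0.   ]
 [ 0.187 -0.982  0.   ]
 [ 0.    -0.    -1.   ]]
```

```bash
python3 -m jog '[[[0,-0.04,-0.04],0],[[0,-0.08,-0.08],0],[[0,-0.11,-0.12],0],[[0,-0.141,-0.16],0],[[0,-0.141,-0.19],0],[[0,-0.141,-0.19],0]]'; python3 -m jog '[[[0.05,0,0],0],[[0.1,0,0],0],[[0.15,0,0],0],[[0.18,0,0],0],[[0.18,0,0],0]]'
python3 - <<'E'
from h import *
s=manip.read_state();print(s["time_s"],s["joints"].round(3),s["tcp_pos"].round(3));print(Ro.from_quat(s["eef_rot"]).as_matrix().round(3))
E
```

```text
time_s: 2.35
tcp_pos: [0.2864, 0.1715, 0.6934]
eef_rot: [0.996, 0.092, 0.001, 0.0]
wrist_force: [0.5, -0.7, -0.5]
finger_gap: 0.088
time_s: 2.98
tcp_pos: [0.4639, 0.2028, 0.6836]
eef_rot: [0.996, 0.091, -0.004, 0.0]
wrist_force: [0.4, -0.7, -0.5]
finger_gap: 0.0879
2.975 [1.800e-01 5.000e-01 1.930e-01 1.000e-03 2.457e+00 1.570e+00] [0.464 0.203 0.684]
[[ 0.984  0.181 -0.008]
 [ 0.181 -0.984 -0.001]
 [-0.008 -0.    -1.   ]]
```

```bash
python3 -m jog '[[[0.06,0,0],0],[[0.12,0,0],0],[[0.16,0,0],0],[[0.16,0,0],0]]'
python3 - <<'E'
from h import *
s=manip.read_state();print(s["time_s"],s["joints"].round(3),s["tcp_pos"].round(3));print(Ro.from_quat(s["eef_rot"]).as_matrix().round(3))
E
```

```text
time_s: 3.48
tcp_pos: [0.5475, 0.2075, 0.6224]
eef_rot: [0.996, 0.092, 0.015, -0.004]
wrist_force: [-0.1, 0.3, 0.7]
finger_gap: 0.088
3.475 [0.16  0.618 0.188 0.008 2.305 1.553] [0.547 0.207 0.622]
[[ 0.983  0.182  0.029]
 [ 0.182 -0.983  0.011]
 [ 0.03  -0.005 -1.   ]]
```

```bash
python3 -m jog '[[[-0.05,0,0],0],[[-0.08,0,0],0],[[-0.08,0,0],0],[[-0.08,0,0],0]]'
python3 - <<'E'
from h import *
s=manip.read_state();print(s["time_s"],s["joints"].round(3),s["tcp_pos"].round(3));print(Ro.from_quat(s["eef_rot"]).as_matrix().round(3))
E
```

```text
time_s: 3.98
tcp_pos: [0.4686, 0.1933, 0.6212]
eef_rot: [0.996, 0.092, 0.016, -0.004]
wrist_force: [-0.1, 0.9, 0.0]
finger_gap: 0.088
3.975 [0.157 0.309 0.681 0.007 2.119 1.548] [0.469 0.193 0.621]
[[ 0.983  0.183  0.031]
 [ 0.183 -0.983  0.011]
 [ 0.033 -0.005 -0.999]]
```

```bash
python3 -m jog '[[[0.3,0,-0.35],0],[[0.3,0,-0.35],0],[[0.3,0,-0.35],0],[[0.3,0,-0.35],0]]'
python3 - <<'E'
from h import *
s=manip.read_state();print(s["time_s"],s["joints"].round(3),s["tcp_pos"].round(3));print(Ro.from_quat(s["eef_rot"]).as_matrix().round(3))
cv2.imwrite("pics/side1.png",optics.camera("side"))
E
```

```text
time_s: 4.47
tcp_pos: [0.5075, 0.1831, 0.6678]
eef_rot: [0.995, 0.092, 0.028, -0.007]
wrist_force: [0.0, 0.3, 0.0]
finger_gap: 0.0878
4.475 [0.124 0.535 0.186 0.018 2.363 1.525] [0.508 0.183 0.668]
[[ 0.982  0.183  0.055]
 [ 0.182 -0.983  0.02 ]
 [ 0.058 -0.01  -0.998]]
```

View pics/side1.png

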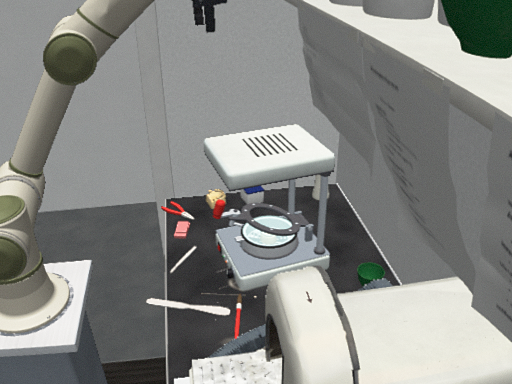

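```bash
cat > st.py <<'E'
from h import *
s=manip.read_state();print(s["time_s"],s["joints"].round(3),s["tcp_pos"].round(3),Ro.from_quat(s["eef_rot"]).as_matrix()[:,2].round(3))
E
python3 -m jog '[[[0.3,0,-0.35],0],[[0.3,0,-0.35],0],[[0.3,0,-0.35],0],[[0.3,0,-0.35],0]]' >/dev/null; python3 st.py;python3 -m jog '[[[0.3,0,-0.35],0]]'>/dev/null; python3 st.py;python3 -m jog '[[[0.3,0,-0.35],0]]'>/dev/null; python3 st.py
```

```text
5.025 [0.086 0.521 0.186 0.03  2.352 1.494] [0.509 0.164 0.675] [ 0.079  0.028 -0.996]
5.15 [0.074 0.513 0.186 0.039 2.335 1.489] [0.511 0.16  0.68 ] [ 0.104  0.036 -0.994]
5.275 [0.062 0.503 0.186 0.049 2.318 1.484] [0.511 0.155 0.685] [ 0.13   0.044 -0.991]
```

```bash
for i in 1 2 3; do python3 -m jog '[[[0.3,0.1,-0.35],0]]'>/dev/null; python3 st.py; done; python3 -m jog '[[[0.3,-0.1,-0.35],0]]'>/dev/null; python3 st.py
```

```text
5.4 [0.025 0.492 0.186 0.063 2.306 1.457] [0.512 0.138 0.692] [ 0.154  0.051 -0.987]
5.525 [-0.012  0.48   0.186  0.078  2.294  1.432] [0.513 0.121 0.698] [ 0.179  0.056 -0.982]
5.65 [-0.047  0.468  0.186  0.094  2.282  1.41 ] [0.513 0.106 0.705] [ 0.204  0.062 -0.977]
5.775 [-0.029  0.455  0.186  0.097  2.268  1.433] [0.507 0.115 0.712] [ 0.229  0.067 -0.971]
```

```bash
for i in 1 2 3 4; do python3 -m jog '[[[0.4,0,-0.2],0]]'>/dev/null; python3 st.py; done
```

```text
5.9 [-0.025  0.466  0.186  0.102  2.227  1.435] [0.52  0.118 0.708] [ 0.257  0.075 -0.963]
6.025 [-0.026  0.48   0.186  0.108  2.187  1.436] [0.534 0.119 0.703] [ 0.282  0.081 -0.956]
6.15 [-0.028  0.489  0.187  0.114  2.15   1.437] [0.545 0.119 0.7  ] [ 0.309  0.087 -0.947]
6.275 [-0.031  0.495  0.187  0.121  2.114  1.438] [0.555 0.118 0.699] [ 0.337  0.093 -0.937]
```

```bash
for i in 1 2 3 4 5 6; do python3 -m jog '[[[0.4,0.05,-0.2],0]]'>/dev/null; done; python3 st.py
```

```text
7.025 [-0.12   0.487  0.187  0.196  1.944  1.393] [0.587 0.08  0.718] [ 0.504  0.122 -0.855]
```

```bash
for i in 1 2 3 4; do python3 -m jog '[[[0.4,0.05,-0.2],0]]'>/dev/null; done; python3 st.py
```

```text
7.525 [-0.18   0.447  0.187  0.256  1.861  1.371] [0.583 0.058 0.751] [ 0.611  0.135 -0.78 ]
```

```bash
cat > to.py <<'E'
import sys
from h import *
s=manip.read_state();R=Ro.from_quat(s["eef_rot"]).as_matrix()
print(s["time_s"],"tcp",s["tcp_pos"].round(4),"F",s["wrist_force"].round(1),"gap",round(s["finger_gap"],4));
print(R.round(3).tolist())
for a in sys.argv[1:]:
    g=np.array([float(v) for v in a.split(",")])
    print(a,"TCP->",(R.T@(g-s["tcp_pos"])).round(4))
E
python3 to.py 0.36,0.0,0.5 0.391,-0.001,0.364 0.4825,0.0194,0.247
```

```text
7.525 tcp [0.5827 0.0576 0.7506] F [ 1.2  0.8 -0.4] gap 0.0884
[[0.77, 0.184, 0.611], [0.127, -0.983, 0.135], [0.626, -0.027, -0.78]]
0.36,0.0,0.5 TCP-> [-0.3355  0.0224  0.0515]
0.391,-0.001,0.364 TCP-> [-0.3969  0.0327  0.1764]
0.4825,0.0194,0.247 TCP-> [-0.397   0.0325  0.3263]
```

```bash
python3 -m jog '[[[-0.06,0.004,0.0],0],[[-0.12,0.008,0.01],0],[[-0.18,0.012,0.02],0],[[-0.24,0.016,0.03],0],[[-0.3,0.02,0.05],0],[[-0.345,0.025,0.07],0],[[-0.38,0.03,0.12],0],[[-0.397,0.033,0.17],0]]'; python3 -m jog '[[[0,0,0],0]]' >/dev/null; python3 to.py 0.391,-0.001,0.364 0.4825,0.0194,0.247
python3 - <<'E'
from h import *
for n in("side","top"): cv2.imwrite(f"pics/{n}2.png",optics.camera(n))
E
```

```text
time_s: 8.52
tcp_pos: [0.3829, -0.0013, 0.4012]
eef_rot: [0.94, 0.082, 0.33, -0.042]
wrist_force: [1.5, -1.0, 0.7]
finger_gap: 0.0882
8.65 tcp [ 0.3829 -0.0006  0.3994] F [-0.  -1.   1.4] gap 0.0877
[[0.775, 0.183, 0.605], [0.124, -0.983, 0.138], [0.62, -0.031, -0.784]]
0.391,-0.001,0.364 TCP-> [-0.0157  0.003   0.0326]
0.4825,0.0194,0.247 TCP-> [-0.0148  0.0033  0.1825]
```

View pics/side2.png

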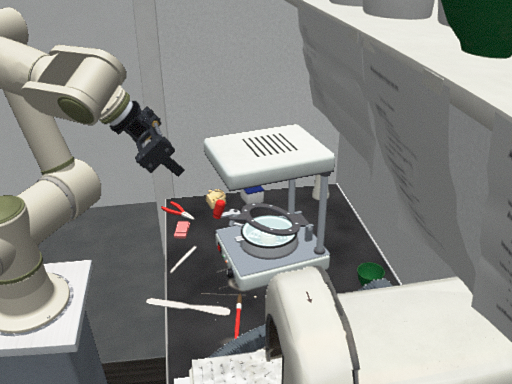

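View pics/top2.png

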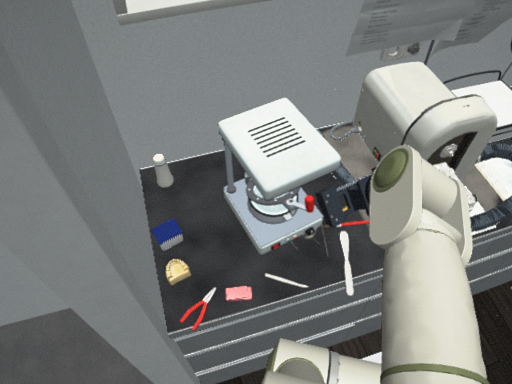

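```bash
python3 -m jog '[[[-0.015,0.003,0.05],0],[[-0.015,0.003,0.1],0],[[-0.015,0.003,0.13],0],[[-0.015,0.003,0.13],0]]';  python3 to.py 0.4825,0.0194,0.247
python3 - <<'E'
from h import *
s=manip.read_state();R=Ro.from_quat(s["eef_rot"]).as_matrix()
for n,(x,y) in(("side",(150,120)),("top",(240,150))):
    im=optics.camera(n);z=im[y:y+130,x:x+130];z=cv2.resize(z,None,fx=4,fy=4,interpolation=cv2.INTER_CUBIC)
    for q in proj(n,[s["tcp_pos"]+R@[0,0,.045],s["tcp_pos"]+R@[0,0,.064],[.509,.025,.207]]): cv2.circle(z,tuple(int(v) for v in (q-(x,y)+.5)*4),3,(0,255,255),-1)
    cv2.imwrite(f"pics/{n}3.png",z)
E
```

```text
time_s: 9.25
tcp_pos: [0.4537, 0.0118, 0.2925]
eef_rot: [0.94, 0.083, 0.329, -0.043]
wrist_force: [-0.2, 0.1, 0.3]
finger_gap: 0.088
9.25 tcp [0.4537 0.0118 0.2925] F [-0.2  0.1  0.3] gap 0.088
[[0.77, 0.185, 0.61], [0.128, -0.982, 0.136], [0.625, -0.027, -0.78]]
0.4825,0.0194,0.247 TCP-> [-0.0053 -0.0009  0.0541]
```

View pics/side3.png

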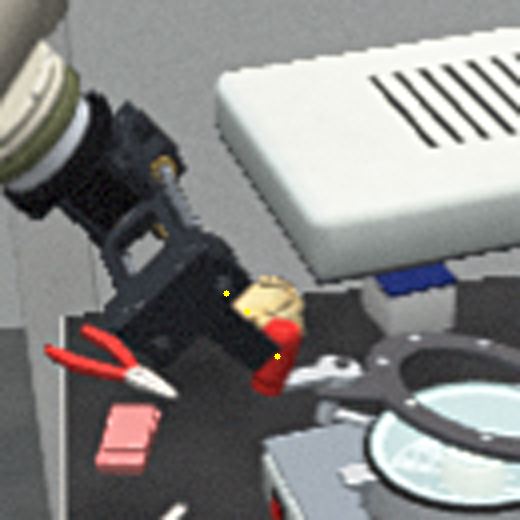

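View pics/top3.png

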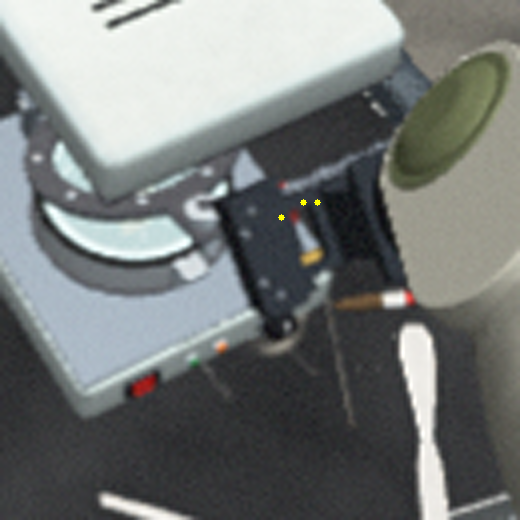

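```bash
python3 -m jog '[[[-0.003,-0.001,0.03],0],[[-0.005,-0.001,0.054],0],[[-0.005,-0.001,0.054],0]]';  python3 to.py 0.4825,0.0194,0.247
python3 - <<'E'
from h import *
s=manip.read_state();R=Ro.from_quat(s["eef_rot"]).as_matrix()
for n,(x,y) in(("side",(150,120)),):
    im=optics.camera(n);z=im[y:y+130,x:x+130];z=cv2.resize(z,None,fx=4,fy=4,interpolation=cv2.INTER_CUBIC)
    cv2.imwrite(f"pics/{n}4.png",z)
E
```

```text
time_s: 9.72
tcp_pos: [0.4813, 0.0192, 0.2469]
eef_rot: [0.94, 0.083, 0.328, -0.043]
wrist_force: [-1.1, 0.0, 0.7]
finger_gap: 0.0878
9.725 tcp [0.4813 0.0192 0.2469] F [-1.1  0.   0.7] gap 0.0878
[[0.77, 0.184, 0.61], [0.127, -0.983, 0.136], [0.625, -0.027, -0.78]]
0.4825,0.0194,0.247 TCP-> [0.001  0.     0.0007]
```

View pics/side4.png

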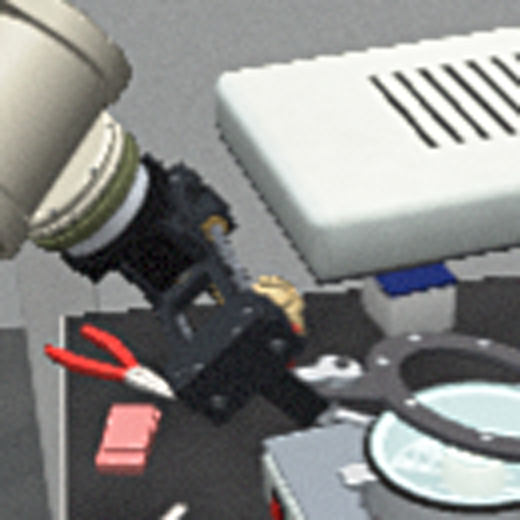

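```bash
python3 -m jog '[[[0,0,0],0],[[0,0,0],0],[[0,0,0],0],[[0,0,0],0],[[0,0,0],0],[[0,0,0],0]]' 0.018 15;  python3 to.py 0.4825,0.0194,0.247
```

```text
time_s: 10.52
tcp_pos: [0.4809, 0.0195, 0.2458]
eef_rot: [0.94, 0.083, 0.328, -0.043]
wrist_force: [-0.4, -0.8, 0.0]
finger_gap: 0.0303
10.525 tcp [0.4809 0.0195 0.2458] F [-0.4 -0.8  0. ] gap 0.0303
[[0.771, 0.184, 0.609], [0.127, -0.983, 0.135], [0.624, -0.027, -0.781]]
0.4825,0.0194,0.247 TCP-> [ 0.002   0.0003 -0.    ]
```

```bash
python3 -m jog '[[[0,0,0],0],[[0,0,0],0]]';  python3 to.py
python3 - <<'E'
from h import *
# arc in press frame at q=.3: solve j from grasp y
s=manip.read_state();R=Ro.from_quat(s["eef_rot"]).as_matrix()
p=[0.63932295,0.07648029,0.18306509]
g=s["tcp_pos"]+R@[0,0,.045]
c,si=np.cos(p[2]),np.sin(p[2]);d=g-[p[0],p[1],0];print("grasp press",c*d[0]+si*d[1],-si*d[0]+c*d[1],d[2]); j0=1.31;print(grip(.3,j0,.005))
base=W(p,grip(.3,j0,.005))
for j in np.arange(1.2,-0.06,-.15):print(round(j,2),(R.T@(W(p,grip(.3,j,.005))-base)).round(4))
E
```

```text
time_s: 10.78
tcp_pos: [0.4809, 0.0195, 0.2457]
eef_rot: [0.94, 0.083, 0.328, -0.043]
wrist_force: [1.8, 1.1, 0.0]
finger_gap: 0.0227
10.775 tcp [0.4809 0.0195 0.2457] F [1.8 1.1 0. ] gap 0.0227
[[0.771, 0.184, 0.609], [0.127, -0.983, 0.135], [0.624, -0.027, -0.781]]
grasp press -0.13802908670041086 -0.026156030580991214 0.21058853996559362
[-0.13568059 -0.02663689  0.21572786]
1.2 [-0.0016 -0.0061 -0.002 ]
1.05 [-0.0031 -0.0148 -0.0038]
0.9 [-0.0038 -0.0237 -0.0046]
0.75 [-0.0038 -0.0327 -0.0042]
0.6 [-0.0031 -0.0415 -0.0027]
0.45 [-0.0016 -0.05   -0.0001]
0.3 [ 0.0006 -0.058   0.0034]
0.15 [ 0.0034 -0.0652  0.008 ]
0.0 [ 0.0069 -0.0715  0.0133]
```

```bash
python3 -m jog '[[[-0.0016,-0.006,-0.002],0],[[-0.003,-0.015,-0.004],0],[[-0.004,-0.024,-0.005],0],[[-0.004,-0.033,-0.004],0],[[-0.003,-0.0415,-0.003],0],[[-0.0016,-0.05,0],0],[[0.0006,-0.058,0.003],0],[[0.002,-0.062,0.006],0]]';  python3 to.py; python3 -m jog '[[[0.001,-0.0035,0.002],0],[[0.003,-0.0075,0.005],0],[[0.003,-0.0075,0.005],0]]';  python3 to.py
```

```text
time_s: 11.78
tcp_pos: [0.475, 0.0818, 0.2443]
eef_rot: [0.94, 0.083, 0.328, -0.043]
wrist_force: [0.1, -3.6, 2.9]
finger_gap: 0.0237
11.775 tcp [0.475  0.0818 0.2443] F [ 0.1 -3.6  2.9] gap 0.0237
[[0.771, 0.184, 0.61], [0.128, -0.983, 0.135], [0.624, -0.026, -0.781]]
time_s: 12.15
tcp_pos: [0.479, 0.09, 0.2423]
eef_rot: [0.94, 0.083, 0.328, -0.043]
wrist_force: [1.8, -3.8, 2.8]
finger_gap: 0.0233
12.15 tcp [0.479  0.09   0.2423] F [ 1.8 -3.8  2.8] gap 0.0233
[[0.771, 0.184, 0.61], [0.127, -0.983, 0.135], [0.624, -0.027, -0.781]]
```

```bash
python3 -m jog '[[[0.001,-0.002,0.0015],0],[[0.002,-0.004,0.003],0],[[0.002,-0.004,0.003],0]]';  python3 to.py
python3 - <<'E'
from h import *
s=manip.read_state();R=Ro.from_quat(s["eef_rot"]).as_matrix()
for n,(x,y) in(("side",(150,120)),("top",(240,150))):
    im=optics.camera(n);z=im[y:y+130,x:x+130];z=cv2.resize(z,None,fx=4,fy=4,interpolation=cv2.INTER_CUBIC)
    cv2.imwrite(f"pics/{n}5.png",z)
E
```

```text
time_s: 12.52
tcp_pos: [0.4817, 0.0922, 0.2415]
eef_rot: [0.94, 0.082, 0.329, -0.04]
wrist_force: [-10.9, -27.8, 9.0]
finger_gap: 0.0239
12.525 tcp [0.4817 0.0922 0.2415] F [-10.9 -27.8   9. ] gap 0.0239
[[0.77, 0.18, 0.612], [0.127, -0.983, 0.13], [0.625, -0.022, -0.78]]
```

View pics/side5.png

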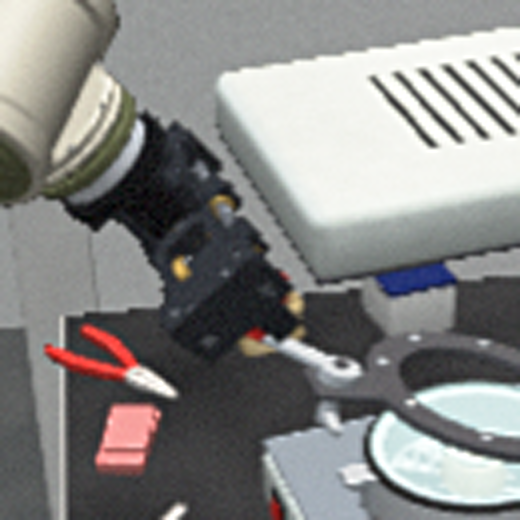

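View pics/top5.png

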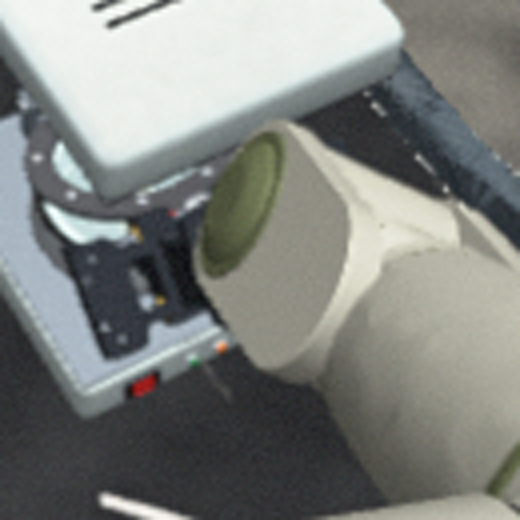

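```bash
python3 -m jog '[[[-0.001,0.003,-0.002],0],[[-0.001,0.003,-0.002],0],[[0.003,0.003,-0.005],0],[[0.003,0.003,-0.005],0]]' 0.032 15;  python3 to.py;python3 -m jog '[[[0,0,0],0],[[0,0,0],0],[[0,0,0],0]]' 0.015 50;  python3 to.py
```

```text
time_s: 13.12
tcp_pos: [0.4813, 0.0915, 0.2472]
eef_rot: [0.94, 0.083, 0.328, -0.043]
wrist_force: [1.0, 0.5, -0.8]
finger_gap: 0.0317
13.125 tcp [0.4813 0.0915 0.2472] F [ 1.   0.5 -0.8] gap 0.0317
[[0.771, 0.184, 0.609], [0.128, -0.982, 0.136], [0.624, -0.027, -0.781]]
time_s: 13.5
tcp_pos: [0.4813, 0.0909, 0.2469]
eef_rot: [0.94, 0.083, 0.328, -0.043]
wrist_force: [0.2, -5.4, -0.4]
finger_gap: 0.0232
13.5 tcp [0.4813 0.0909 0.2469] F [ 0.2 -5.4 -0.4] gap 0.0232
[[0.771, 0.183, 0.61], [0.128, -0.983, 0.134], [0.624, -0.026, -0.781]]
```

Run:
```python
from h import *
s=manip.read_state();R=Ro.from_quat(s["eef_rot"]).as_matrix()
p=[0.63932295,0.07648029,0.18306509];j=.03
b=W(p,grip(.3,j,.007));print(b,s["tcp_pos"]+R@[0,0,.045])
for q in[.26,.22,.18,.14,.1,.06,.04,.02,0,-.01]:
    d=W(p,grip(q,j,.007))-b;print(q,d.round(4),(R.T@d).round(4))
```

```text
[0.51055669 0.09725501 0.21384705] [0.50873133 0.09692826 0.21170053]
0.26 [-0.0042 -0.0008 -0.009 ] [-0.009   0.0002  0.0044]
0.22 [-0.0081 -0.0015 -0.0182] [-0.0178  0.0005  0.0091]
0.18 [-0.0116 -0.0021 -0.0275] [-0.0264  0.0007  0.0141]
0.14 [-0.0147 -0.0027 -0.0369] [-0.0347  0.0009  0.0195]
0.1 [-0.0175 -0.0032 -0.0465] [-0.0429  0.0012  0.0252]
0.06 [-0.0199 -0.0037 -0.0562] [-0.0508  0.0014  0.0313]
0.04 [-0.0209 -0.0039 -0.061 ] [-0.0547  0.0015  0.0344]
0.02 [-0.0219 -0.004  -0.0659] [-0.0585  0.0017  0.0376]
0 [-0.0227 -0.0042 -0.0708] [-0.0622  0.0018  0.0409]
-0.01 [-0.0231 -0.0043 -0.0733] [-0.0641  0.0019  0.0426]
```

```bash
python3 -m jog '[[[-0.0045,0,0.002],0],[[-0.009,0,0.0044],0],[[-0.0135,0,0.0067],0],[[-0.0178,0.0005,0.009],0],[[-0.022,0.0006,0.0115],0],[[-0.0264,0.0007,0.014],0]]' - 60;  python3 to.py
```

```text
time_s: 14.25
tcp_pos: [0.4711, 0.0888, 0.2215]
eef_rot: [0.939, 0.083, 0.331, -0.042]
wrist_force: [4.8, 0.9, 8.4]
finger_gap: 0.0223
14.25 tcp [0.4711 0.0888 0.2215] F [4.8 0.9 8.4] gap 0.0223
[[0.767, 0.183, 0.615], [0.127, -0.983, 0.134], [0.629, -0.024, -0.777]]
```

```bash
python3 -m jog '[[[-0.004,0,0.0027],0],[[-0.0083,0.0002,0.0054],0],[[-0.0125,0.0003,0.008],0],[[-0.0165,0.0005,0.011],0],[[-0.0205,0.0006,0.014],0],[[-0.0244,0.0007,0.017],0],[[-0.0283,0.0008,0.02],0],[[-0.0283,0.0008,0.02],0]]';  python3 to.py
python3 - <<'E'
from h import *
for n,(x,y) in(("side",(170,130)),):
    im=optics.camera(n);z=im[y:y+150,x:x+170];z=cv2.resize(z,None,fx=4,fy=4,interpolation=cv2.INTER_CUBIC)
    cv2.imwrite(f"pics/{n}6.png",z)
E
```

```text
time_s: 15.25
tcp_pos: [0.462, 0.0868, 0.1883]
eef_rot: [0.939, 0.082, 0.331, -0.042]
wrist_force: [2.5, -1.7, 11.6]
finger_gap: 0.0227
15.25 tcp [0.462  0.0868 0.1883] F [ 2.5 -1.7 11.6] gap 0.0227
[[0.767, 0.182, 0.615], [0.127, -0.983, 0.133], [0.628, -0.024, -0.777]]
```

View pics/side6.png

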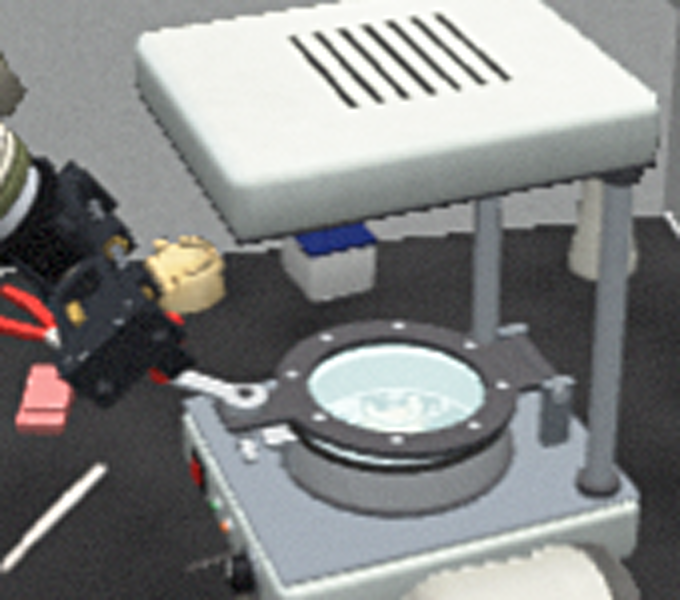

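```bash
python3 -m jog '[[[-0.002,0,0.0016],0],[[-0.0037,0.0001,0.0032],0],[[-0.0055,0.0001,0.0046],0],[[-0.0055,0.0001,0.0046],0]]';  python3 to.py;python3 -m jog '[[[-0.001,0,0.001],0],[[-0.0018,0,0.0016],0],[[-0.0018,0,0.0016],0]]';  python3 to.py
```

```text
time_s: 15.8
tcp_pos: [0.4607, 0.0866, 0.1815]
eef_rot: [0.939, 0.082, 0.331, -0.042]
wrist_force: [3.8, -1.5, 12.5]
finger_gap: 0.0227
15.8 tcp [0.4607 0.0866 0.1815] F [ 3.8 -1.5 12.5] gap 0.0227
[[0.767, 0.182, 0.615], [0.127, -0.983, 0.133], [0.629, -0.024, -0.777]]
time_s: 16.18
tcp_pos: [0.4603, 0.0866, 0.1792]
eef_rot: [0.939, 0.082, 0.331, -0.042]
wrist_force: [4.0, -1.5, 12.3]
finger_gap: 0.0227
16.175 tcp [0.4603 0.0866 0.1792] F [ 4.  -1.5 12.3] gap 0.0227
[[0.767, 0.182, 0.615], [0.127, -0.983, 0.133], [0.629, -0.024, -0.777]]
```

```bash
for i in 1 2 3; do python3 -m jog '[[[-0.001,0,0.0008],0],[[-0.001,0,0.0008],0]]' | sed -n '2p;4p'; done
```

```text
tcp_pos: [0.4601, 0.0865, 0.178]
wrist_force: [3.5, -1.8, 12.7]
tcp_pos: [0.4599, 0.0864, 0.1768]
wrist_force: [3.3, -2.7, 12.0]
tcp_pos: [0.4597, 0.0864, 0.1756]
wrist_force: [4.6, -2.1, 12.4]
```

```bash
for i in 1 2 3; do python3 -m jog '[[[-0.001,0,0.0008],0],[[-0.001,0,0.0008],0]]' | sed -n '2p;4p'; done
```

```text
tcp_pos: [0.4594, 0.0863, 0.1744]
wrist_force: [4.4, -2.5, 13.8]
tcp_pos: [0.4593, 0.0864, 0.1736]
wrist_force: [2.0, -1.9, 17.1]
tcp_pos: [0.4593, 0.0865, 0.1731]
wrist_force: [-2.7, -1.1, 26.0]
```

```bash
python3 to.py
python3 - <<'E'
from h import *
s=manip.read_state();R=Ro.from_quat(s["eef_rot"]).as_matrix()
p=[0.63932295,0.07648029,0.18306509]
J=[.01]+[.01+.15*i for i in range(1,12)]+[1.7,1.74];P=[W(p,grip(0,j,.007)) for j in J]
print(P[0],s["tcp_pos"]+R@[0,0,.045])
for a,b,j in zip(P,P[1:],J[1:]):print(round(j,2),(R.T@(b-a)).round(4), (R.T@(b-P[0])).round(4))
E
```

```text
17.675 tcp [0.4593 0.0865 0.1731] F [-2.7 -1.1 26. ] gap 0.0225
[[0.765, 0.182, 0.618], [0.127, -0.983, 0.133], [0.631, -0.023, -0.775]]
[0.4885654  0.09400719 0.143     ] [0.48712796 0.09250585 0.13819374]
0.16 [-0.0047  0.0065 -0.0041] [-0.0047  0.0065 -0.0041]
0.31 [-0.0039  0.0073 -0.0034] [-0.0087  0.0138 -0.0075]
0.46 [-0.003   0.008  -0.0027] [-0.0117  0.0219 -0.0102]
0.61 [-0.002   0.0085 -0.0019] [-0.0137  0.0304 -0.0121]
0.76 [-0.001   0.0089 -0.0011] [-0.0147  0.0393 -0.0132]
0.91 [ 0.      0.009  -0.0002] [-0.0147  0.0483 -0.0134]
1.06 [0.0011 0.0089 0.0006] [-0.0136  0.0572 -0.0128]
1.21 [0.0021 0.0086 0.0014] [-0.0115  0.0658 -0.0114]
1.36 [0.0031 0.0082 0.0022] [-0.0085  0.0739 -0.0091]
1.51 [0.004  0.0075 0.003 ] [-0.0045  0.0814 -0.0061]
1.66 [0.0048 0.0067 0.0037] [ 0.0002  0.0881 -0.0024]
1.7 [0.0014 0.0016 0.0011] [ 0.0016  0.0897 -0.0014]
1.74 [0.0014 0.0015 0.0011] [ 0.0031  0.0913 -0.0002]
```

```bash
python3 -m jog '[[[-0.0024,0.0033,-0.002],0],[[-0.0047,0.0065,-0.004],0]]' | sed -n '2p;4p';python3 -m jog '[[[-0.002,0.0037,-0.0017],0],[[-0.004,0.0073,-0.0034],0]]' | sed -n '2p;4p'
```

```text
tcp_pos: [0.4545, 0.0801, 0.173]
wrist_force: [8.7, 10.5, 19.0]
tcp_pos: [0.4498, 0.0728, 0.1724]
wrist_force: [0.8, 12.1, 22.7]
```

```bash
python3 -m jog '[[[-0.0015,0.004,-0.0014],0],[[-0.003,0.008,-0.0027],0]]' | sed -n '2p;4p';python3 -m jog '[[[-0.001,0.0043,-0.001],0],[[-0.002,0.0085,-0.0019],0]]' | sed -n '2p;4p'
```

```text
tcp_pos: [0.4464, 0.0645, 0.1719]
wrist_force: [-8.8, 12.8, 23.6]
tcp_pos: [0.4441, 0.0568, 0.171]
wrist_force: [-16.9, 16.9, 27.0]
```

```bash
python3 -m jog '[[[-0.0015,0.0043,-0.002],0],[[-0.0025,0.0088,-0.0025],0]]' | sed -n '2p;4p'; python3 to.py | tail -1;python3 - <<'E'
from h import *
for n,(x,y) in(("side",(170,130)),):
    im=optics.camera(n);z=im[y:y+150,x:x+170];z=cv2.resize(z,None,fx=4,fy=4,interpolation=cv2.INTER_CUBIC)
    cv2.imwrite(f"pics/{n}7.png",z)
E
```

```text
tcp_pos: [0.4422, 0.0472, 0.1708]
wrist_force: [-10.4, 14.0, 23.5]
[[0.769, 0.192, 0.61], [0.13, -0.981, 0.144], [0.626, -0.031, -0.779]]
```

View pics/side7.png

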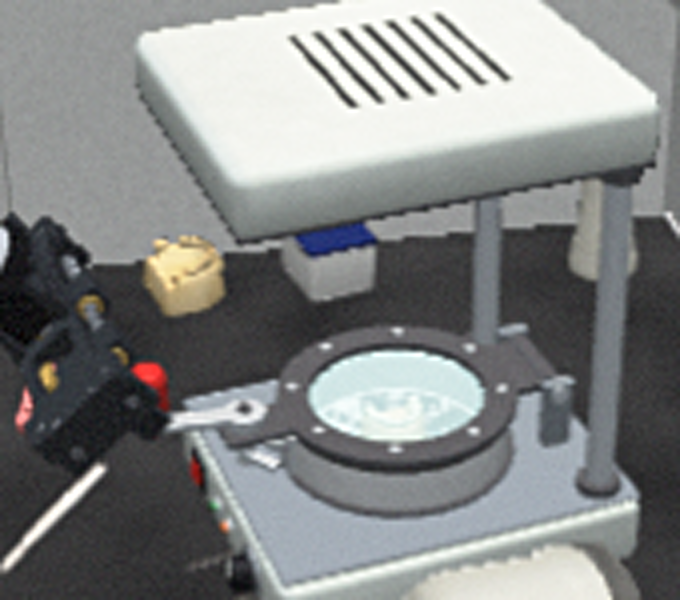

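```bash
python3 -m jog '[[[-0.0004,0.0045,-0.0006],0],[[-0.0005,0.009,-0.0006],0]]' | sed -n '2p;4p'; python3 -m jog '[[[0.0005,0.0045,0.0002],0],[[0.001,0.0089,0.0005],0]]' | sed -n '2p;4p'
```

```text
tcp_pos: [0.4427, 0.0383, 0.1703]
wrist_force: [-14.8, 12.1, 21.4]
tcp_pos: [0.4454, 0.0294, 0.17]
wrist_force: [-11.0, 13.4, 15.1]
```

```bash
python3 -m jog '[[[-0.0008,0,0.0008],0],[[-0.0008,0,0.0008],0]]' | sed -n '2p;4p'
```

```text
tcp_pos: [0.4457, 0.0287, 0.1694]
wrist_force: [-15.3, 5.2, 24.7]
```

```bash
python3 -m jog '[[[0.0005,0.0043,-0.0003],0],[[0.001,0.0086,0.0005],0]]' | sed -n '2p;4p'
python3 - <<'E'
from h import *
for n,(x,y) in(("side",(170,130)),):
    im=optics.camera(n);z=im[y:y+150,x:x+170];z=cv2.resize(z,None,fx=4,fy=4,interpolation=cv2.INTER_CUBIC)
    cv2.imwrite(f"pics/{n}8.png",z)
E
```

```text
tcp_pos: [0.4483, 0.0212, 0.1692]
wrist_force: [-12.2, 10.4, 20.2]
```

View pics/side8.png

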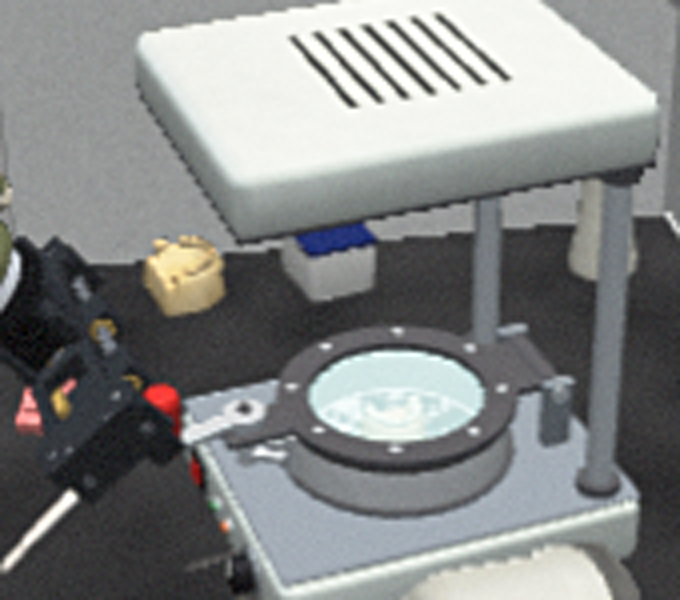

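```bash
python3 -m jog '[[[0.001,0.0043,0.001],0],[[0.002,0.0082,0.0022],0]]' | sed -n '2p;4p'; python3 -m jog '[[[0.0015,0.0038,0.0015],0],[[0.003,0.0075,0.003],0]]' | sed -n '2p;4p'
```

```text
tcp_pos: [0.4526, 0.0136, 0.1685]
wrist_force: [-6.4, 12.3, 18.3]
tcp_pos: [0.4583, 0.0071, 0.168]
wrist_force: [-5.7, 12.9, 17.5]
```

```bash
python3 -m jog '[[[0.0015,0.0034,0.0025],0],[[0.004,0.0067,0.0044],0]]' | sed -n '2p;4p'; python3 -m jog '[[[0.002,0.002,0.0018],0],[[0.0026,0.003,0.0024],0],[[0.0026,0.003,0.0024],0]]' | sed -n '2p;4p'
```

```text
tcp_pos: [0.4657, 0.0012, 0.1673]
wrist_force: [-12.6, 11.3, 22.9]
tcp_pos: [0.4697, -0.0011, 0.1672]
wrist_force: [-11.1, 8.8, 24.3]
```

```bash
python3 -m jog '[[[0.0016,0.0022,0.0012],0],[[0.0024,0.0033,0.0018],0],[[0.0024,0.0033,0.0018],0]]' | sed -n '2p;4p'
python3 - <<'E'
from h import *
for n,(x,y) in(("side",(170,130)),):
    im=optics.camera(n);z=im[y:y+150,x:x+170];z=cv2.resize(z,None,fx=4,fy=4,interpolation=cv2.INTER_CUBIC)
    cv2.imwrite(f"pics/{n}9.png",z)
E
```

```text
tcp_pos: [0.4732, -0.0033, 0.1671]
wrist_force: [-10.0, 12.8, 22.9]
```

View pics/side9.png

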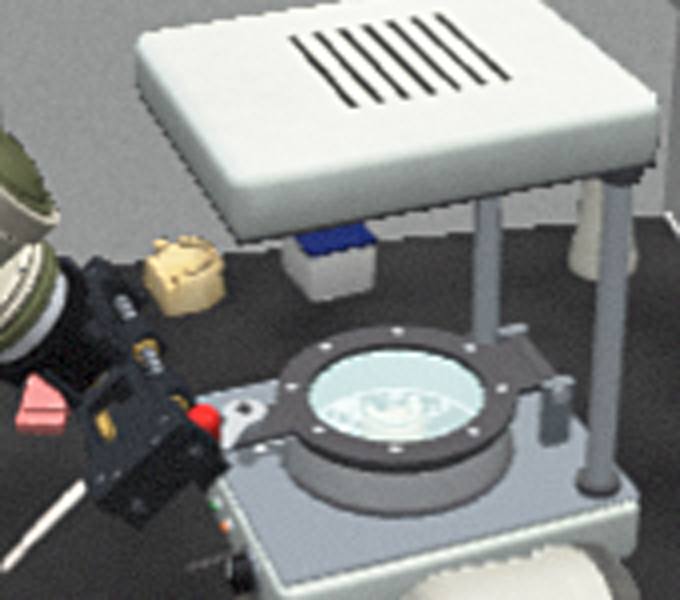

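```bash
python3 - <<'E'
from h import *
p=[0.63932295,0.07648029,0.18306509]
for j in[1.3,1.4,1.5,1.6,1.7]:print(j,((proj("side",W(p,grip(0,j,.014)))[0]-(170,130)+.5)*4).round(0))
E
python3 -m jog '[[[0.0016,0.0022,0.0012],0],[[0.0032,0.0044,0.0024],0],[[0.0032,0.0044,0.0024],0]]' | sed -n '2p;4p'
```

```text
1.3 [168. 402.]
1.4 [175. 406.]
1.5 [182. 409.]
1.6 [190. 412.]
1.7 [199. 414.]
tcp_pos: [0.4754, -0.0047, 0.1661]
wrist_force: [-42.3, 18.7, 43.2]
```

```bash
python3 -m jog '[[[-0.0028,-0.003,-0.0024],0]]' | sed -n '2p;4p'; python3 -m jog '[[[0,0,0],0]]' | sed -n '2p;4p'
```

```text
tcp_pos: [0.4735, -0.0036, 0.1672]
wrist_force: [17.1, 24.4, 3.3]
tcp_pos: [0.474, -0.0039, 0.1671]
wrist_force: [2.8, 20.2, 13.7]
```

```bash
python3 -m jog '[[[0,0,0],0],[[0,0,0],0],[[0,0,0],0]]' 0.04 20
python3 - <<'E'
from h import *
for n,(x,y) in(("side",(170,130)),("top",(220,130))):
    im=optics.camera(n);z=im[y:y+150,x:x+170];z=cv2.resize(z,None,fx=4,fy=4,interpolation=cv2.INTER_CUBIC)
    cv2.imwrite(f"pics/{n}10.png",z)
E
```

```text
time_s: 22.58
tcp_pos: [0.4734, -0.0071, 0.1654]
eef_rot: [0.94, 0.082, 0.328, -0.043]
wrist_force: [0.6, -0.3, 0.3]
finger_gap: 0.0397
```

View pics/side10.png

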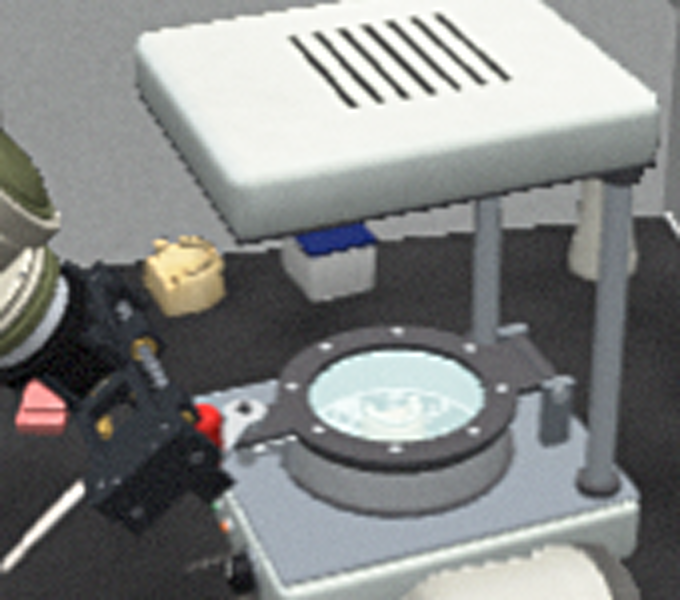

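```bash
python3 -m jog '[[[0,0.005,0],0],[[0,0.008,0],0],[[0,0.008,0],0]]' | sed -n '2p;4p';python3 -m jog '[[[0,0.003,0],0],[[0,0.003,0],0]]' | sed -n '2p;4p'
```

```text
tcp_pos: [0.4744, -0.0123, 0.165]
wrist_force: [4.5, 19.7, 0.6]
tcp_pos: [0.4745, -0.0131, 0.1647]
wrist_force: [8.8, 33.4, 0.3]
```

```bash
python3 -m jog '[[[0,-0.008,0],0],[[0,-0.0095,0],0],[[0,-0.0095,0],0]]' 0.045| sed -n '2p;4p';python3 -m jog '[[[0,0,-0.02],0],[[0,0,-0.05],0],[[0,0,-0.1],0],[[0,0,-0.15],0],[[0,0,-0.2],0],[[0,0,-0.2],0]]'
python3 - <<'E'
from h import *
for n,(x,y) in(("side",(170,130)),("top",(220,130))):
    im=optics.camera(n);cv2.imwrite(f"pics/{n}11f.png",im);z=im[y:y+150,x:x+170];z=cv2.resize(z,None,fx=4,fy=4,interpolation=cv2.INTER_CUBIC)
    cv2.imwrite(f"pics/{n}11.png",z)
E
```

```text
tcp_pos: [0.4739, -0.0089, 0.1656]
wrist_force: [-0.2, -0.2, -0.4]
time_s: 24.42
tcp_pos: [0.3514, -0.0366, 0.3245]
eef_rot: [0.939, 0.082, 0.33, -0.04]
wrist_force: [0.2, 0.4, -0.6]
finger_gap: 0.0454
```

View pics/side11.png

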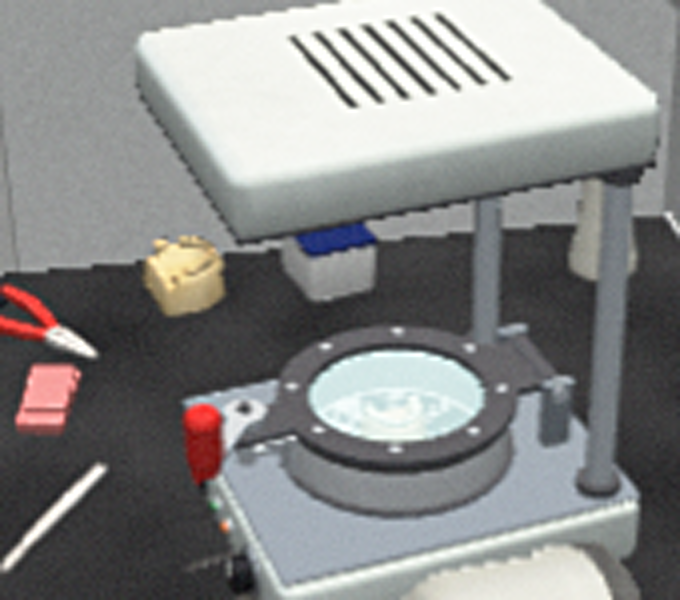

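View pics/top11.png

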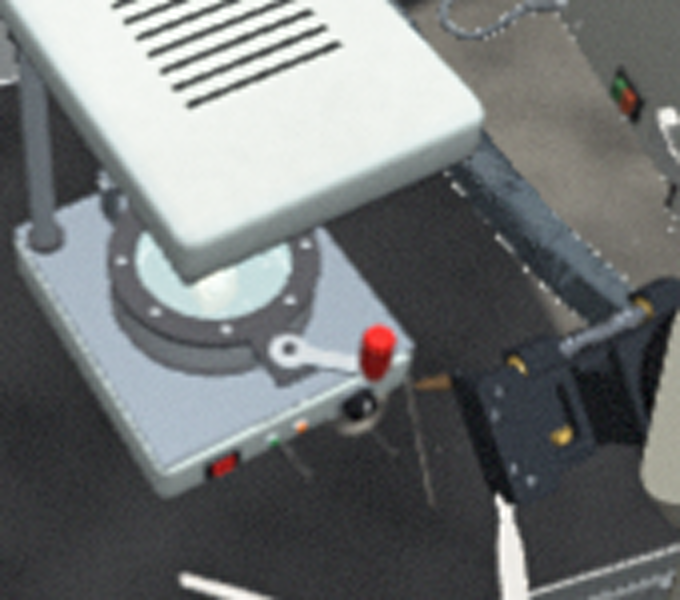

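View pics/top11f.png

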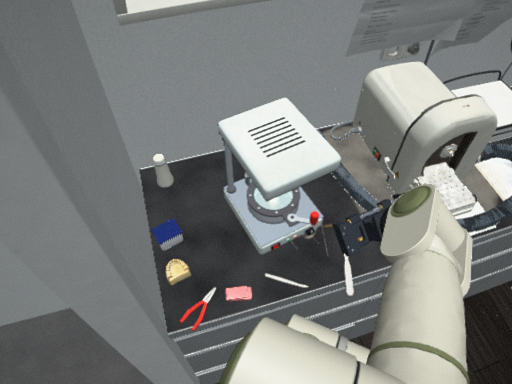

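Run:
```python
from h import *
a=red(cv2.imread("pics/side11f.png"),(210,225,232,255));b=red(cv2.imread("pics/top11f.png"),(300,205,325,230))
g,e=tri(a[0],b[0]);p=[0.63932295,0.07648029,0.18306509];print(g,e)
for j in(1.5,1.6,1.7):print(j,W(p,grip(0,j,.004)))
print(manip.read_state()["wrist_force"].round(1)); print(manip.sign_off())
```

```text
[0.508091   0.00351394 0.13225004] 0.003768797969881317
1.5 [0.49572082 0.01296585 0.14      ]
1.6 [0.50035502 0.00915872 0.14      ]
1.7 [0.50534614 0.00583326 0.14      ]
[0.7 0.7 0.3]
the job is handed in; nothing more can be done
None
```

The frame is locked level on the blank, the lever is at its locked stop, and I handed the job in at about 24.4 s of the 51 s. One force check briefly went over the limit, so the seal may have been squashed.

- **Tilting the hand:** The moves only turn the hand about its own axis. I got the 39° tilt by overreaching in small steps high above the bench, then came onto the grip from the front, under the hood edge.
- **Opening the lever:** I swung it until it met the open stop, where the side force rose to about 28 N.
- **Pressing down:** I pressed the frame to level, which took about 12 to 14 N, and then on to 26 N.
- **Locking:** I kept it pressed while swinging the lever across. The force was mostly 18 to 27 N, but one reading dipped to 15 N (I pressed a little more) and another to 17.5 N.
- **Releasing:** I let go, nudged the lever with 33 N to confirm it was at the stop, and backed away.

**Last checks:**
- The final pictures show the frame level and staying down with the hand off. The other things on the bench look unmoved.
- The grip measured about 3 mm from its predicted locked position sideways. It read 8 mm low in height, which is more than the roughly 2 mm camera calibration error explains.
- The wrist force was about 0 with the hand clear.

**The check that failed:** when the lever hit the locked stop, one reading showed 43 N vertical and 42 N horizontal. I work that out as about 37 N of pressing on the frame, right at the limit for squashing the seal. I eased off at once. The frame looks level in the pictures, but the seal itself can't be seen.

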